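Close the sprung cover of a reference-block case and tuck its tongue under the lip

TASK

Put the reference block away safely: with the fingertips only, push the case's raised, sprung cover over until it lies flat on the case, then, keeping it down, push it along by its ridge until it is fully home with its tongue beneath the steel lip, so that it stays shut by itself when you let go. Do not grip the cover or touch its rubber-padded underside, leave the block in its nest, and do not disturb the loupe, the specimen or the USB stick standing round the case.

Things in the scene. Friction and masses are not known exactly. Their poses are not given: they have to be found in the camera images.
- case: Grey block case, fixed to the worktop: 110 (x) x 104 (y) x 24 mm high, a round nest 63 mm wide and 19 mm deep in its top. Origin: centre of its underside, on the worktop. z points up; x points from the lip end (x = -80 mm) to the hinge end (x = +79 mm); y runs along the hinge. Two steel hinge ears at y = +-54 mm, 4 mm thick, x = +29 to +65 mm, tops 38 mm above the worktop.
- cover (a joint): Angle of the cover about its pin (rad): 0 = flat on the case, 1.57 = upright; starts at 1.0 to 1.5. Aluminium plate 3 mm thick, 96 mm wide, reaching from the pin towards the lip end; flat, its top is 27.5 mm above the worktop. A spring (0.12 Nm/rad about 1.3 rad, 0.16 Nm when flat; hinge friction 0.03 Nm) lifts it again unless it is held down or tucked under the lip.
- carriage (a joint): How far the hinge pin and cover have slid along the slots towards the lip (m): 0 = drawn back (start; the tongue then clears the lip by 4 mm), 0.016 = fully home, tongue 12 mm under the lip. Sliding friction about 4.5 N; it stays where it is left. When the cover lies flat, the gap between its top and the lip's underside is 3 mm.
- pin (a point): Middle of the cover's hinge pin, which lies along the case's y axis: at case x = +55 mm with the slide at 0, 26 mm above the worktop.
- cover_pad: Black rubber pad, 66 x 70 x 3 mm, under the cover (facing the nest when shut). Its origin and axes are the cover's: on the hinge pin, x from tongue to pin, z out of the cover's outer (top) face. Not to be touched.
- ridge (a point): Middle of the top edge of the push ridge on the cover's outer face: 70 mm wide (along y), standing 7 mm above the face, 76 mm from the pin. Its face towards the hinge is steep (push here, towards the lip); towards the tongue it slopes away as a ramp 20 mm long.
- tongue_edge (a point): Middle of the free edge of the cover's tongue, 110 mm from the pin, half-way through its 3 mm thickness. The tongue is 50 mm wide, 16 mm long.
- lip_edge (a point): Middle of the lower edge of the steel retaining lip, on the side facing the cover: 59 mm from the case origin (case x = -59 mm), 30.5 mm above the worktop. The lip is 60 mm wide (y), 4 mm thick and runs back 21 mm to its upright at the lip end. Its axes are the case's.
- block_centre (a point): Centre of the round steel reference block, 60 mm wide, 14 mm high, lying loose in the nest; its top is 5 mm below the case's top.
- loupe_centre (a point): Centre of a loose black loupe, 36 mm wide, 32 mm high, beside the case. Bystander.
- specimen_1_centre (a point): Centre of a loose black round specimen, 30 mm wide, 17 mm high, on the other side of the case. Bystander.
- usb_stick_centre (a point): Centre of a loose USB stick, 17 x 54 x 8 mm, in front of the lip. Bystander.
Things that resemble listed ones, but are neither listed nor needed, are in the scene too. What is shaped like the case but blue is not meant.

How it is judged:
On the way:
1. the cover lies flat on the case, still drawn back from the lip (value of joint cover below 0.06 rad and value of joint carriage below 0.008 m), for 0.05 s.
At the end, for the whole second after the job is handed in: The cover lies flat (within 0.06 rad) and at rest, slid at least 11 mm of its 16 mm towards the lip, its tongue edge beneath the lip; the block lies in its nest (within 6 mm of its centre); loupe, specimen and USB stick are within 20 mm of where they stood (value of joint carriage above 0.011 m and value of joint cover between -0.06 and 0.06 rad and velocity of joint cover below 0.05 rad/s and velocity of joint carriage below 0.005 m/s and z of tongue_edge in the frame of lip_edge below 0 m and horizontal distance between block_centre and case below 0.006 m and height (world z) of block_centre below 0.016 m and not (distance of loupe_centre from where it was at the start of the episode above 0.02 m) and not (distance of specimen_1_centre from where it was at the start of the episode above 0.02 m) and not (distance of usb_stick_centre from where it was at the start of the episode above 0.02 m)); the robot touches nothing.
It fails at once if the rubber-padded underside of the cover was touched by the robot (cover gripped or hooked) (contact force between any of the fingers, the arm and cover_pad above 0.5 N).
It fails at once if the block was lifted out of its nest (height (world z) of block_centre above 0.02 m).
It fails at once if a bystander was pushed away or lifted (distance of any of loupe_centre, specimen_1_centre, usb_stick_centre from where it was at the start of the episode above 0.02 m).
It also fails if it takes over 40 s, if anything falls off the work surface, if the arm or the gripper's body presses on something with over 40 N, if the wrist force passes 120 N, or if a joint passes its speed limit or range.

ROBOT

A 7-joint arm with a two-finger parallel gripper is mounted at the origin on a cart in front of the work surface, level with it; the furniture and walls round the work are solid. World frame = base frame: x ahead of the robot, y to its left, z up, the work surface at z = 0. Lengths are in m, angles in rad, forces in N, time in s.
With the tool pointing down it reaches from about 0.425 to 0.875 m from the base axis. Payload 4.7 kg.
Tool frame: the origin (TCP) lies midway between the tips of the shut fingers; the grasp point (between the pads) lies 19 mm behind it (ctrl.grip_point_offset is the distance from the TCP to the grasp point, in m); z points along the fingers, y is the line along which they close (so a half turn about z gives the same grasp; the last joint's range is limited). The gripper opens to 87 mm and grips with 3 to 60 N. Pads are 19 mm wide; open, the fingers measure 117 mm over their backs; the gripper's body (75 mm by 190 mm) begins 51 mm behind the grasp point.
Start: joints at [1.331, 0.321, -0.07, 1.45, 0.023, 1.371, -0.057], TCP at [0.163, -0.629, 0.223] pointing down, gripper open.
Joint ranges: [-2.86, 2.86], [-0.3, 2.09], [-1.38, 1.24], [0.06, 2.45], [-1.56, 4.7], [0.09, 2.05], [-2.69, 2.69]. Speed limits (rad/s): [2.57, 2.57, 3.14, 3.14, 3.14, 3.14, 3.14].

INTERFACE

Orientations are given as a rotation vector (axis times angle).
In Python, from bench import ctrl gives the robot as it stands. The module is installed in compiled form; this text tells all that it offers.
- The arm moves only by the shell command python3 -m handwheel 'ROWS' [OPENING] [FORCE]. ROWS is JSON, a list of rows, each an object of numbers: "x", "y", "z": the shift along the tool's x, y, z in m; "wx", "wy", "wz": the turn, a rotation vector about the tool's x, y, z in degrees. A call has 1 to 10 rows; each row is the pose to reach, as a shift and turn from the pose commanded when the call began, along the tool's axes at that moment; what a row does not reach only later rows make up. A row lasts 1/12 s, in which the tool goes at most 41.7 mm and 7.16 degrees, less where a joint would pass 70% of its speed; a pose out of reach is approached as far as the arm can. A call with a gripper value outside its range is refused whole. OPENING is the finger opening in m, from 0 to 0.087, set as the call begins (- or left out, the last holds). The fingers move at their own pace and stop on an object; FORCE is the grip in N (left out, the last holds). Time passes only in rows, so rows that repeat a pose let the fingers close. It gives the time, the measured TCP pose, the force, the opening and the grip force at its end, in the units of the state.
- ctrl.get_state(): the state, without advancing time (a new reading comes with each control period).
- ctrl.get_image(name): name is "scene" or "side" or "wrist"; returns a dict with "image" (480x640x3 uint8, red, green, blue), "K" (3x3 intrinsics, pixels), "world_to_cam" (4x4, takes a point from world to camera coordinates); the wrist camera has in their place "hand_eye" (4x4, takes a point from camera to tool coordinates, whose origin is the TCP and whose axes are the flange's). Camera axes: x right, y down, z forward; pixel columns grow to the right and rows downward; lengths in m; the calibration is good to about 2 mm. The wrist camera is an equidistant fisheye: a pixel r from the principal point sees the ray r / f radians off the axis. A picture is of the moment at which its call begins: read the wrist's pose just before it. There is no depth.
- ctrl.close_job(): hands the job in; it is judged then, once.
The state is a dict: "time": time; "joint_positions": joint angles; "qd": joint speeds; "joint_torque": joint torques, N m; "position": TCP position; "tool_rot": TCP orientation; "ft_force": force on the tool from outside, world axes, zero at the start; "torque": the same for the moment, N m; "grip_width": opening from 0.0 (shut) to 1.0 (fully open); "grip_force": force on a finger pad.
Only numpy, scipy, OpenCV 4.12 (cv2) and the standard library are available. Lean on these libraries where they do the work, as an engineer would, in place of code of your own. Each camera call takes 0.05 s, during which the arm holds its last target. There are 200 camera calls.

## Working session

There is one attempt and no reset: what is moved stays moved. The work goes in short steps, Python scripts to look and compute and a shell command to move; the robot and the scene stay as the last step left them, time stands still between calls to the robot, and variables do not carry over. Pictures are saved under pics/ and viewed, at most 10 in all, crops included, and the job is handed in when it is done.

```bash
mkdir -p pics
python3 - <<'E'
from bench import ctrl
import cv2,numpy as np
s=ctrl.get_state();print(s)
for n in("scene","side"):
    d=ctrl.get_image(n);cv2.imwrite(f"pics/{n}0.png",d["image"][:,:,::-1]);print(n,d["K"].tolist(),np.round(d["world_to_cam"],4).tolist())
E
```

```text
{'time': 0.0, 'joint_positions': array([ 1.33109608,  0.32182873, -0.07007874,  1.45167408,  0.02262218,
        1.37073488, -0.05693099]), 'qd': array([ 2.16773463e-04, -6.13949290e-04, -4.12007583e-04, -4.26359519e-04,
       -9.19809214e-04,  3.04410226e-05,  7.42620887e-04]), 'joint_torque': array([ 2.31048034e-04, -4.91280770e+01, -4.03766111e-01, -3.12522948e+01,
       -6.40312722e-02,  4.39621008e-02,  1.65965721e-04]), 'position': array([ 0.16301277, -0.62867845,  0.22145818]), 'tool_rot': array([-3.11452153e+00, -3.97365802e-01,  5.52960811e-04]), 'ft_force': array([ 0.13810897, -0.82957391, -0.53324315]), 'torque': array([-0.03429226,  0.05056595, -0.00336768]), 'grip_force': 0.0, 'grip_width': 0.9996663973070596}
scene [[460.8248222587511, 0.0, 315.9823541097396], [0.0, 460.8248222587511, 250.8363925445908], [0.0, 0.0, 1.0]] [[-0.871, -0.4913, 0.0026, 0.4027], [-0.2445, 0.4288, -0.8697, 0.1971], [0.4262, -0.7581, -0.4936, 0.8324], [0.0, 0.0, 0.0, 1.0]]
side [[488.57985171742865, 0.0, 321.07926259402007], [0.0, 488.57985171742865, 236.1763167781409], [0.0, 0.0, 1.0]] [[-0.9209, -0.3894, 0.0175, 0.4367], [-0.1851, 0.3974, -0.8988, 0.1779], [0.343, -0.8309, -0.4381, 0.747], [0.0, 0.0, 0.0, 1.0]]
```

View pics/scene0.png

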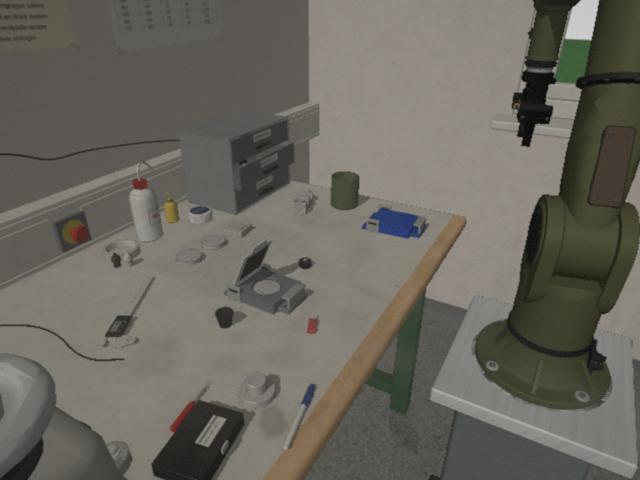

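View pics/side0.png

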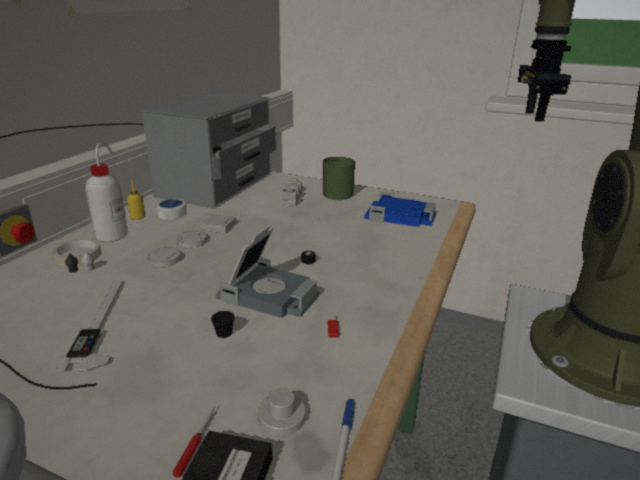

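The grey case is at about scene (265,290) and side (270,288). The hinge is on the left with the cover up, and the lip is on the right. The loupe is at scene (224,317), the specimen at (305,263) and the USB stick at (313,325). I'll zoom in on both views.

Run:
```python
import cv2,numpy as np
a=cv2.imread("pics/scene0.png")[230:340,205:335];b=cv2.imread("pics/side0.png")[220:345,205:350]
a=cv2.resize(a,(400*1,338),interpolation=cv2.INTER_CUBIC);b=cv2.resize(b,(400,345),interpolation=cv2.INTER_CUBIC)
o=np.zeros((345,800,3),np.uint8);o[:338,:400]=a;o[:,400:]=b
cv2.imwrite("pics/crop.png",o)
```

```text
(no output)
```

View pics/crop.png

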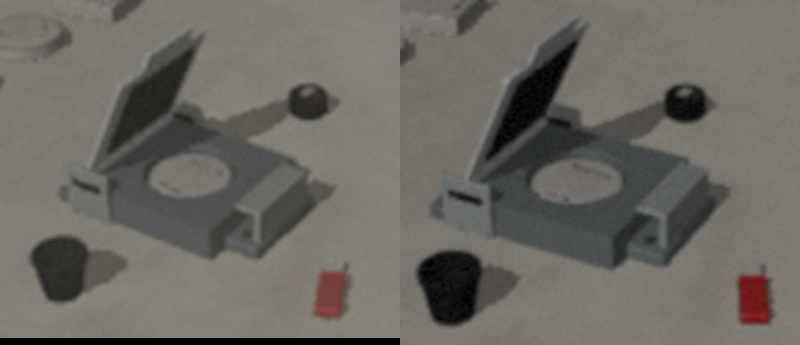

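The crop shows the block top at (190,176) on the left and (577,182) on the right. The near lip-end top corner of the case is at (211,237) and (613,247). The lip's near end is at about (250,207).

```bash
cat > h.py <<'E'
import numpy as np
C={"scene":([[460.825,0,315.982],[0,460.825,250.836],[0,0,1]],[[-0.871,-0.4913,0.0026,0.4027],[-0.2445,0.4288,-0.8697,0.1971],[0.4262,-0.7581,-0.4936,0.8324]]),
"side":([[488.58,0,321.079],[0,488.58,236.176],[0,0,1]],[[-0.9209,-0.3894,0.0175,0.4367],[-0.1851,0.3974,-0.8988,0.1779],[0.343,-0.8309,-0.4381,0.747]])}
def plane(n,u,v,z):
    K,E=map(np.array,C[n]);R,t=E[:,:3],E[:,3];o=-R.T@t;d=R.T@np.linalg.inv(K)@[u,v,1]
    return o+d*(z-o[2])/d[2]
def sc(x,y): return "scene",205+x/3.077,230+y/3.073
def si(x,y): return "side",205+(x-400)/2.759,220+y/2.76
E
python3 - <<'E'
from h import *
for nm,z,a,b in [("block",.019,(190,176),(577,182)),("corner",.024,(211,237),(613,247)),("cornerbot",0,(211,258),(613,268)),
 ("eartop near L",.038,(68,172),(443,178)),("eartop near R",.038,(108,180),(490,186)),("eartop far R",.038,(200,112),(580,112)),
 ("lip nearL",.0345,(242,203),(640,208)),("lip farL",.0345,(285,164),(686,168)),("lip nearR",.0345,(262,211),(664,217)),("lip farR",.0345,(307,172),(709,175)),
 ("loupe bot",0,(64,296),(450,318)),("spec top",.017,(309,92),(686,93)),("usb",.004,(330,293),(754,300))]:
    print(nm,np.round(plane(*sc(*a),z),4),np.round(plane(*si(*b),z),4))
E
```

```text
block [0.5437 0.0731 0.019 ] [0.5445 0.071  0.019 ]
corner [0.4867 0.131  0.024 ] [0.487  0.1329 0.024 ]
cornerbot [0.4926 0.1241 0.    ] [0.4931 0.1218 0.    ]
eartop near L [0.6021 0.133  0.038 ] [0.6067 0.128  0.038 ]
eartop near R [0.5724 0.1273 0.038 ] [0.5755 0.1239 0.038 ]
eartop far R [0.5682 0.0234 0.038 ] [0.5701 0.0183 0.038 ]
lip nearL [0.4816 0.1009 0.0345] [0.4837 0.1032 0.0345]
lip farL [0.4811 0.0468 0.0345] [0.4775 0.0495 0.0345]
lip nearR [0.4651 0.1021 0.0345] [0.4664 0.1061 0.0345]
lip farR [0.4628 0.0478 0.0345] [0.4609 0.0512 0.0345]
loupe bot [0.5524 0.2041 0.    ] [0.5556 0.2033 0.    ]
spec top [ 0.5316 -0.0712  0.017 ] [ 0.5323 -0.0726  0.017 ]
usb [0.4025 0.1211 0.004 ] [0.4017 0.1213 0.004 ]
```

```bash
cat >> h.py <<'E'
from scipy.spatial.transform import Rotation as Ro
def go(p,yaw):
    from bench import ctrl
    s=ctrl.get_state();R=Ro.from_rotvec(s["tool_rot"]);d=R.inv().apply(np.array(p)-s["position"])
    c,n=np.cos(np.radians(yaw)),np.sin(np.radians(yaw));T=np.array([[c,n,0],[n,-c,0],[0,0,-1.]])
    w=np.degrees((R.inv()*Ro.from_matrix(T)).as_rotvec())
    print("pos",s["position"].round(4),"shift",d.round(4),"turn",w.round(2),"f",s["ft_force"].round(1),"t",s["time"])
def vplane(n,u,v,p,nv):
    K,E=map(np.array,C[n]);R,t=E[:,:3],E[:,3];o=-R.T@t;d=R.T@np.linalg.inv(K)@[u,v,1]
    return o+d*((np.array(p)-o)@nv)/(d@nv)
E
python3 - <<'E'
from h import *
go([.64,.072,.26],-3)
a=np.radians(-3);X=np.array([np.cos(a),np.sin(a),0]);Y=np.array([-np.sin(a),np.cos(a),0]);O=np.array([.543,.073,0])
for y in(-.025,-.048):
  for r in (sc(205,30),si(587,18)):
    q=vplane(*r,O+Y*y,Y)-O;x,z=q@X,q[2];print(y,round(x,4),round(z,4),"r",np.hypot(.055-x,z-.026),"th",np.arctan2(z-.026,.055-x))
print(plane("scene",235,210,0),plane("scene",148,240,0),plane("scene",190,257,0))
E
```

```text
pos [ 0.163  -0.6287  0.2216] shift [ 0.6376 -0.5586 -0.0376] turn [-0.09  0.02 17.54] f [ 0.2  0.2 -0.5] t 0.1
-0.025 0.0007 0.1245 r 0.11248840060986845 th 1.0670660480694676
-0.025 0.0049 0.125 r 0.11092886006671479 th 1.1018741318436276
-0.048 0.0191 0.1088 r 0.09028738999637864 th 1.1612835669884716
-0.048 0.0191 0.1124 r 0.09362203598030962 th 1.176802156696434
[ 0.88181414 -0.24496849  0.        ] [0.96299983 0.0221454  0.        ] [0.80360396 0.03433701 0.        ]
```

```bash
P='{"x":0.3}'; python3 -m handwheel '[{"x":0.32,"y":-0.28,"z":-0.038,"wz":8},{"x":0.32,"y":-0.28,"z":-0.038,"wz":8},{"x":0.32,"y":-0.28,"z":-0.038,"wz":8},{"x":0.32,"y":-0.28,"z":-0.038,"wz":8},{"x":0.32,"y":-0.28,"z":-0.038,"wz":8},{"x":0.32,"y":-0.28,"z":-0.038,"wz":8},{"x":0.32,"y":-0.28,"z":-0.038,"wz":8},{"x":0.32,"y":-0.28,"z":-0.038,"wz":8},{"x":0.32,"y":-0.28,"z":-0.038,"wz":8},{"x":0.32,"y":-0.28,"z":-0.038,"wz":8}]' 0 10; python3 -c "
from h import *
go([.64,.072,.26],-3)"
```

```text
pos [ 0.163  -0.6287  0.2216] shift [ 0.6376 -0.5586 -0.0376] turn [-0.09  0.02 17.54] f [ 0.2  0.2 -0.5] t 0.1invalid input at $[0]: expected keys x, y, z, wx, wy, wz
```

```bash
python3 -m handwheel '[{"x":0.32,"y":-0.28,"z":-0.038,"wx":0,"wy":0,"wz":8},{"x":0.32,"y":-0.28,"z":-0.038,"wx":0,"wy":0,"wz":8},{"x":0.32,"y":-0.28,"z":-0.038,"wx":0,"wy":0,"wz":8},{"x":0.32,"y":-0.28,"z":-0.038,"wx":0,"wy":0,"wz":8},{"x":0.32,"y":-0.28,"z":-0.038,"wx":0,"wy":0,"wz":8},{"x":0.32,"y":-0.28,"z":-0.038,"wx":0,"wy":0,"wz":8},{"x":0.32,"y":-0.28,"z":-0.038,"wx":0,"wy":0,"wz":8},{"x":0.32,"y":-0.28,"z":-0.038,"wx":0,"wy":0,"wz":8},{"x":0.32,"y":-0.28,"z":-0.038,"wx":0,"wy":0,"wz":8},{"x":0.32,"y":-0.28,"z":-0.038,"wx":0,"wy":0,"wz":8}]' 0 10; python3 -c "
from h import *
go([.64,.072,.26],-3)"
```

```text
time: 0.93
position: [0.3974, -0.2842, 0.2596]
tool_rot: [3.136, 0.179, -0.001]
ft_force: [-0.3, -0.9, 0.3]
grip_width: 0.324
grip_force: 0.0
pos [ 0.3974 -0.2842  0.2596] shift [ 0.2816 -0.3263 -0.0006] turn [0.02 0.02 9.53] f [-0.3 -0.9  0.3] t 0.9333
```

```bash
python3 -m handwheel '[{"x":0.28,"y":-0.32,"z":0,"wx":0,"wy":0,"wz":9.5},{"x":0.28,"y":-0.32,"z":0,"wx":0,"wy":0,"wz":9.5},{"x":0.28,"y":-0.32,"z":0,"wx":0,"wy":0,"wz":9.5},{"x":0.28,"y":-0.32,"z":0,"wx":0,"wy":0,"wz":9.5},{"x":0.28,"y":-0.32,"z":0,"wx":0,"wy":0,"wz":9.5},{"x":0.28,"y":-0.32,"z":0,"wx":0,"wy":0,"wz":9.5},{"x":0.28,"y":-0.32,"z":0,"wx":0,"wy":0,"wz":9.5},{"x":0.28,"y":-0.32,"z":0,"wx":0,"wy":0,"wz":9.5},{"x":0.28,"y":-0.32,"z":0,"wx":0,"wy":0,"wz":9.5},{"x":0.28,"y":-0.32,"z":0,"wx":0,"wy":0,"wz":9.5}]'
python3 - <<'E'
from h import *
go([.64,.072,.26],-3)
from bench import ctrl
import cv2
s=ctrl.get_state();d=ctrl.get_image("wrist");cv2.imwrite("pics/w1.png",d["image"][:,:,::-1])
print({k:np.round(v,4).tolist() for k,v in d.items() if k!="image"});go([.64,.072,.26],-3)
E
```

```text
time: 1.77
position: [0.6314, 0.0536, 0.2591]
tool_rot: [3.14, -0.082, -0.001]
ft_force: [0.8, -0.5, 0.8]
grip_width: 0.003
grip_force: 0.0
pos [0.6314 0.0536 0.2591] shift [ 0.0076 -0.0188 -0.0009] turn [ 0.02  0.04 -0.  ] f [ 0.8 -0.5  0.8] t 1.7667
{'K': [[371.6483, 0.0, 315.8208], [0.0, 371.6483, 245.2083], [0.0, 0.0, 1.0]], 'hand_eye': [[-0.0009, -0.9581, -0.2866, 0.0806], [1.0, -0.001, 0.0004, 0.0001], [-0.0006, -0.2866, 0.9581, -0.1621], [0.0, 0.0, 0.0, 1.0]]}
pos [0.6337 0.0642 0.2577] shift [ 0.006  -0.008  -0.0022] turn [-0.51 -0.01  0.61] f [1.4 6.5 0.7] t 1.8167
```

View pics/w1.png

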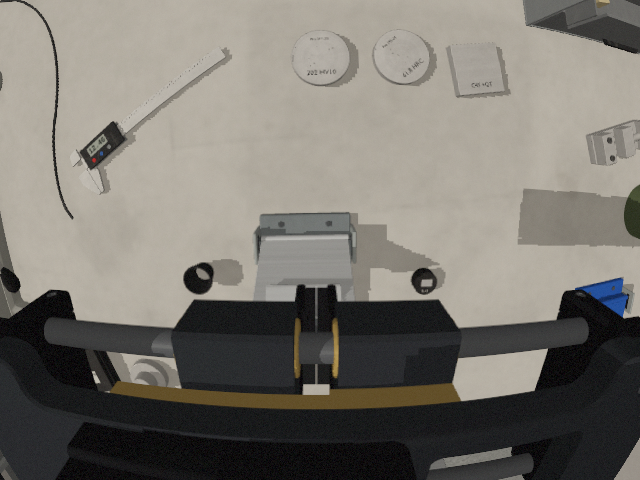

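The wrist view, with +x up, shows the hinge end: its plate runs from (260,214) to (352,212) and the ears are at about (257,235) and (354,233). The fingers are well aligned behind the cover's hinge.

```bash
cat >> h.py <<'E'
K=np.array([[371.6483,0,315.8208],[0,371.6483,245.2083]]);H=np.array([[-.0009,-.9581,-.2866,.0806],[1,-.001,.0004,.0001],[-.0006,-.2866,.9581,-.1621]])
def wr(u,v,z,pos,rot):
    a=np.array([u-K[0,2],v-K[1,2]])/K[0,0];r=np.hypot(*a);d=np.r_[a/r*np.sin(r),np.cos(r)]
    R=Ro.from_rotvec(rot);d=R.apply(H[:,:3]@d);o=R.apply(H[:,3])+pos
    return o+d*(z-o[2])/d[2]
E
python3 - <<'E'
from h import *
p,r=[.6314,.0536,.2591],[3.14,-.082,-.001]
for u,v,z in[(260,214,.01),(352,212,.01),(257,230,.038),(355,229,.038),(198,271,.03),(425,275,.017)]: print(u,v,wr(u,v,z,p,r).round(4))
go([.64,.072,.26],-3)
E
```

```text
260 214 [0.6293 0.1168 0.01  ]
352 212 [0.6259 0.0125 0.01  ]
257 230 [0.6176 0.1171 0.038 ]
355 229 [0.6131 0.0123 0.038 ]
198 271 [0.5709 0.1937 0.03  ]
425 275 [ 0.5466 -0.0737  0.017 ]
pos [0.6337 0.0642 0.2577] shift [ 0.006  -0.008  -0.0022] turn [-0.51 -0.01  0.61] f [1.4 6.5 0.7] t 1.8167
```

```bash
python3 -m handwheel '[{"x":0,"y":0,"z":0.04,"wx":0,"wy":0,"wz":0},{"x":0,"y":0,"z":0.08,"wx":0,"wy":0,"wz":0},{"x":0,"y":0,"z":0.12,"wx":0,"wy":0,"wz":0},{"x":0,"y":0,"z":0.15,"wx":0,"wy":0,"wz":0},{"x":0,"y":0,"z":0.17,"wx":0,"wy":0,"wz":0},{"x":0,"y":0,"z":0.17,"wx":0,"wy":0,"wz":0},{"x":0,"y":0,"z":0.17,"wx":0,"wy":0,"wz":0}]'
python3 - <<'E'
from h import *
from bench import ctrl
import cv2
d=ctrl.get_image("side");cv2.imwrite("pics/s1.png",cv2.resize(d["image"][180:340,180:380,::-1],(800,600)))
go([.60,.069,.085],-2.5)
E
```

```text
time: 2.4
position: [0.6298, 0.0519, 0.0886]
tool_rot: [-3.141, 0.081, 0.004]
ft_force: [0.3, 0.6, 0.8]
grip_width: 0.006
grip_force: 0.0
pos [0.6312 0.0523 0.0905] shift [-0.032  -0.0151  0.0054] turn [-0.02 -0.04 -0.46] f [0.6 0.4 0. ] t 2.45
```

View pics/s1.png

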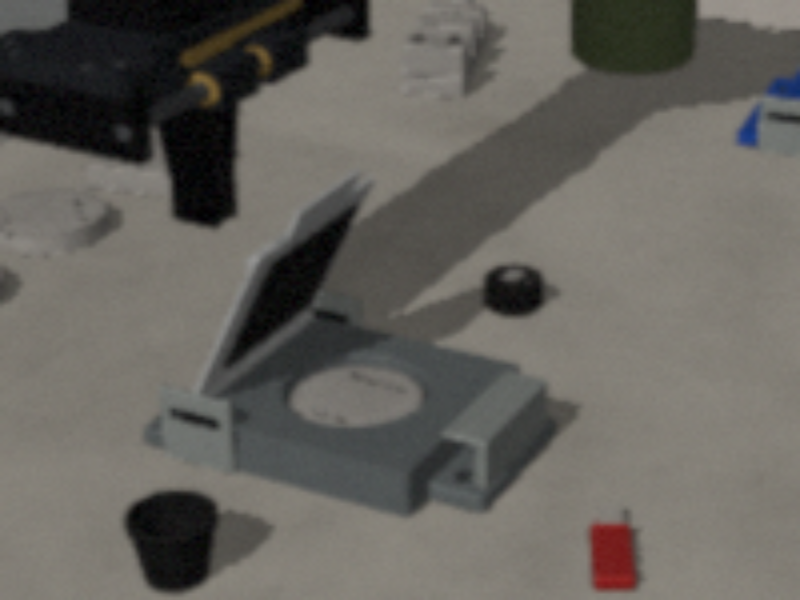

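The side view shows the fingers hanging clear behind the cover's outer face, with the bystanders untouched. Next I'll close in on the cover.

```bash
python3 -m handwheel '[{"x":-0.016,"y":-0.008,"z":0.004,"wx":0,"wy":0,"wz":0},{"x":-0.032,"y":-0.015,"z":0.006,"wx":0,"wy":0,"wz":0},{"x":-0.032,"y":-0.015,"z":0.006,"wx":0,"wy":0,"wz":0},{"x":-0.032,"y":-0.015,"z":0.006,"wx":0,"wy":0,"wz":0},{"x":-0.032,"y":-0.015,"z":0.006,"wx":0,"wy":0,"wz":0}]'; python3 -c "
from h import *
go([.5805,.068,.083],-2.5)"; python3 -m handwheel '[{"x":-0.006,"y":0,"z":0,"wx":0,"wy":0,"wz":0},{"x":-0.012,"y":0,"z":0,"wx":0,"wy":0,"wz":0},{"x":-0.016,"y":0,"z":0.0,"wx":0,"wy":0,"wz":0},{"x":-0.018,"y":0,"z":0.0,"wx":0,"wy":0,"wz":0},{"x":-0.018,"y":0,"z":0.0,"wx":0,"wy":0,"wz":0},{"x":-0.018,"y":0,"z":0.0,"wx":0,"wy":0,"wz":0}]';  python3 -c "
from h import *
go([.567,.068,.073],-2.5)"
```

```text
time: 2.87
position: [0.6014, 0.0684, 0.0857]
tool_rot: [3.14, -0.082, 0.006]
ft_force: [0.4, -0.6, -0.7]
grip_width: 0.006
grip_force: 0.0
pos [0.6014 0.0684 0.0857] shift [-0.0209  0.0015  0.0026] turn [ 0.02 -0.23 -0.48] f [ 0.4 -0.6 -0.7] t 2.8667
time: 3.37
position: [0.5815, 0.0696, 0.0837]
tool_rot: [3.14, -0.081, -0.0]
ft_force: [0.7, 0.6, 0.5]
grip_width: 0.002
grip_force: 0.0
pos [0.5815 0.0696 0.0837] shift [-0.0144  0.0024  0.0107] turn [ 0.01  0.   -0.47] f [0.7 0.6 0.5] t 3.3667
```

```bash
python3 -m handwheel '[{"x":-0.008,"y":0.001,"z":0.005,"wx":0,"wy":0,"wz":0},{"x":-0.0145,"y":0.001,"z":0.0107,"wx":0,"wy":0,"wz":0},{"x":-0.018,"y":0.001,"z":0.0145,"wx":0,"wy":0,"wz":0},{"x":-0.021,"y":0.001,"z":0.018,"wx":0,"wy":0,"wz":0},{"x":-0.024,"y":0.001,"z":0.022,"wx":0,"wy":0,"wz":0},{"x":-0.0265,"y":0.001,"z":0.0257,"wx":0,"wy":0,"wz":0},{"x":-0.0285,"y":0.001,"z":0.030,"wx":0,"wy":0,"wz":0},{"x":-0.0305,"y":0.001,"z":0.035,"wx":0,"wy":0,"wz":0},{"x":-0.0325,"y":0.001,"z":0.040,"wx":0,"wy":0,"wz":0},{"x":-0.0325,"y":0.001,"z":0.040,"wx":0,"wy":0,"wz":0}]'
python3 - <<'E'
from h import *
from bench import ctrl
import cv2
d=ctrl.get_image("side");cv2.imwrite("pics/s2.png",cv2.resize(d["image"][200:320,190:350,::-1],(800,600)))
go([.5465,.068,.028],-2.5)
E
```

```text
time: 4.2
position: [0.5482, 0.0703, 0.0425]
tool_rot: [3.14, -0.081, -0.003]
ft_force: [0.9, -0.2, 0.0]
grip_width: 0.005
grip_force: 0.4
pos [0.5484 0.0704 0.0429] shift [-0.0017  0.0024  0.0149] turn [ 0.01  0.09 -0.45] f [-0.1  0.2  1.9] t 4.25
```

View pics/s2.png

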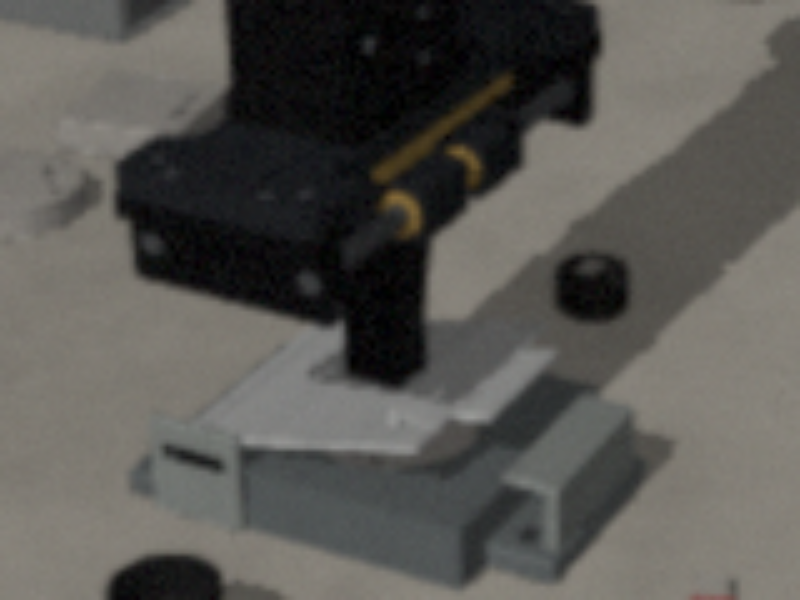

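The cover is down to about 0.25 rad and the fingertip sits on its outer face behind the ridge. I'll continue down to flat.

```bash
python3 -m handwheel '[{"x":-0.001,"y":0,"z":0.004,"wx":0,"wy":0,"wz":0},{"x":-0.001,"y":0,"z":0.008,"wx":0,"wy":0,"wz":0},{"x":-0.001,"y":0,"z":0.012,"wx":0,"wy":0,"wz":0},{"x":-0.001,"y":0,"z":0.0145,"wx":0,"wy":0,"wz":0},{"x":-0.001,"y":0,"z":0.016,"wx":0,"wy":0,"wz":0},{"x":-0.001,"y":0,"z":0.016,"wx":0,"wy":0,"wz":0},{"x":-0.001,"y":0,"z":0.016,"wx":0,"wy":0,"wz":0}]'
python3 - <<'E'
from h import *
go([.5465,.068,.028],-2.5)
E
```

```text
time: 4.83
position: [0.5474, 0.0705, 0.0276]
tool_rot: [3.14, -0.081, -0.003]
ft_force: [-4.1, -0.2, 4.1]
grip_width: 0.004
grip_force: 2.3
pos [0.5474 0.0705 0.0276] shift [-0.0008  0.0025 -0.0004] turn [ 0.03  0.09 -0.45] f [-4.1 -0.2  4.1] t 4.8333
```

```bash
python3 -m handwheel '[{"x":0,"y":0,"z":0.001,"wx":0,"wy":0,"wz":0},{"x":0,"y":0,"z":0.001,"wx":0,"wy":0,"wz":0},{"x":0,"y":0,"z":0.001,"wx":0,"wy":0,"wz":0}]'
python3 - <<'E'
from h import *
from bench import ctrl
import cv2
d=ctrl.get_image("side");cv2.imwrite("pics/s3.png",cv2.resize(d["image"][200:320,190:350,::-1],(800,600)))
go([.5465,.068,.028],-2.5)
E
```

```text
time: 5.08
position: [0.5475, 0.0706, 0.0271]
tool_rot: [3.14, -0.081, -0.002]
ft_force: [-5.3, -0.9, 9.4]
grip_width: 0.008
grip_force: 4.3
pos [0.5475 0.0706 0.0271] shift [-0.0009  0.0026 -0.0009] turn [ 0.05  0.08 -0.45] f [-5.5 -0.8  8.8] t 5.1333
```

View pics/s3.png

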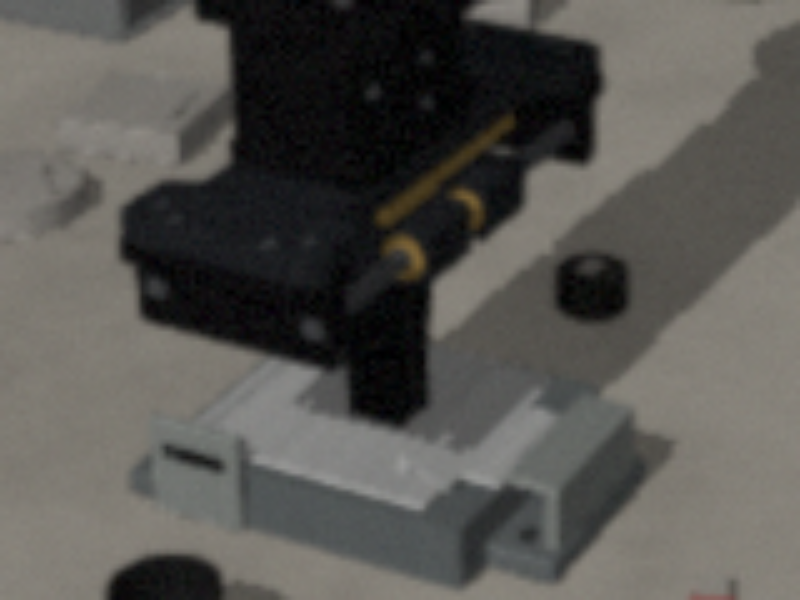

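The cover lies flat with the tongue still short of the lip. Now I'll push along towards the lip (−x).

```bash
python3 -m handwheel '[{"x":-0.003,"y":0,"z":0,"wx":0,"wy":0,"wz":0},{"x":-0.006,"y":0,"z":0,"wx":0,"wy":0,"wz":0},{"x":-0.009,"y":0,"z":0,"wx":0,"wy":0,"wz":0},{"x":-0.011,"y":0,"z":0,"wx":0,"wy":0,"wz":0},{"x":-0.013,"y":0,"z":0,"wx":0,"wy":0,"wz":0},{"x":-0.015,"y":0,"z":0,"wx":0,"wy":0,"wz":0},{"x":-0.015,"y":0,"z":0,"wx":0,"wy":0,"wz":0}]';python3 -m handwheel '[{"x":-0.002,"y":0,"z":0,"wx":0,"wy":0,"wz":0},{"x":-0.004,"y":0,"z":0,"wx":0,"wy":0,"wz":0},{"x":-0.006,"y":0,"z":0,"wx":0,"wy":0,"wz":0},{"x":-0.006,"y":0,"z":0,"wx":0,"wy":0,"wz":0}]'
python3 - <<'E'
from h import *
go([.5265,.068,.028],-2.5)
E
```

```text
time: 5.72
position: [0.534, 0.0714, 0.0272]
tool_rot: [-3.14, 0.081, -0.004]
ft_force: [2.9, -0.5, 5.3]
grip_width: 0.007
grip_force: 3.7
time: 6.05
position: [0.5279, 0.0716, 0.0271]
tool_rot: [3.141, -0.081, 0.003]
ft_force: [4.2, -0.6, 6.4]
grip_width: 0.006
grip_force: 3.9
pos [0.5279 0.0716 0.0271] shift [-0.0012  0.0037 -0.0009] turn [ 0.   -0.11 -0.45] f [ 4.2 -0.6  6.4] t 6.05
```

```bash
python3 -m handwheel '[{"x":-0.002,"y":0,"z":0,"wx":0,"wy":0,"wz":0},{"x":-0.004,"y":0,"z":0,"wx":0,"wy":0,"wz":0},{"x":-0.006,"y":0,"z":0,"wx":0,"wy":0,"wz":0},{"x":-0.006,"y":0,"z":0,"wx":0,"wy":0,"wz":0}]';python3 -m handwheel '[{"x":-0.002,"y":0,"z":0,"wx":0,"wy":0,"wz":0},{"x":-0.004,"y":0,"z":0,"wx":0,"wy":0,"wz":0},{"x":-0.006,"y":0,"z":0,"wx":0,"wy":0,"wz":0},{"x":-0.006,"y":0,"z":0,"wx":0,"wy":0,"wz":0}]'
python3 - <<'E'
from h import *
from bench import ctrl
import cv2
d=ctrl.get_image("side");cv2.imwrite("pics/s4.png",cv2.resize(d["image"][200:320,190:350,::-1],(800,600)))
go([.5165,.068,.028],-2.5)
E
```

```text
time: 6.38
position: [0.5219, 0.0718, 0.0271]
tool_rot: [3.14, -0.081, 0.003]
ft_force: [3.4, -1.3, 5.6]
grip_width: 0.004
grip_force: 3.9
time: 6.72
position: [0.5195, 0.072, 0.028]
tool_rot: [-3.14, 0.081, -0.015]
ft_force: [10.8, -1.6, 0.1]
grip_width: 0.006
grip_force: 5.8
pos [0.5195 0.072  0.0279] shift [-0.0028  0.0041 -0.0001] turn [-0.07 -0.53 -0.48] f [10.2 -1.2  0.6] t 6.7667
```

View pics/s4.png

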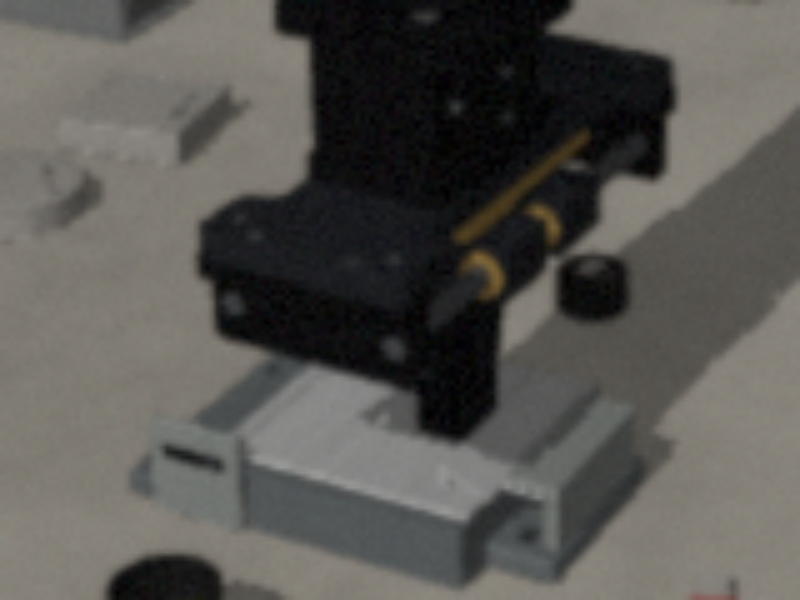

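The cover corner has moved by about 47 px (roughly 16 mm), the tongue is under the lip, and the resisting force is rising. One more firm nudge, then I'll release upward and look.

```bash
python3 -m handwheel '[{"x":-0.002,"y":0,"z":0.001,"wx":0,"wy":0,"wz":0},{"x":-0.004,"y":0,"z":0.001,"wx":0,"wy":0,"wz":0},{"x":-0.004,"y":0,"z":0.001,"wx":0,"wy":0,"wz":0}]';python3 -m handwheel '[{"x":0.004,"y":0,"z":0,"wx":0,"wy":0,"wz":0},{"x":0.008,"y":0,"z":-0.002,"wx":0,"wy":0,"wz":0},{"x":0.008,"y":0,"z":-0.01,"wx":0,"wy":0,"wz":0},{"x":0.008,"y":0,"z":-0.04,"wx":0,"wy":0,"wz":0},{"x":0.008,"y":0,"z":-0.08,"wx":0,"wy":0,"wz":0},{"x":0.008,"y":0,"z":-0.12,"wx":0,"wy":0,"wz":0},{"x":0.008,"y":0,"z":-0.15,"wx":0,"wy":0,"wz":0},{"x":0.008,"y":0,"z":-0.15,"wx":0,"wy":0,"wz":0},{"x":0.008,"y":0,"z":-0.15,"wx":0,"wy":0,"wz":0}]'
python3 - <<'E'
from h import *
from bench import ctrl
import cv2
d=ctrl.get_image("side");cv2.imwrite("pics/s5.png",cv2.resize(d["image"][200:350,170:370,::-1],(800,600)))
go([.5165,.068,.028],-2.5)
E
```

```text
time: 7.02
position: [0.5194, 0.0721, 0.0283]
tool_rot: [-3.138, 0.082, -0.027]
ft_force: [17.8, -0.4, -0.6]
grip_width: 0.006
grip_force: 8.9
time: 7.77
position: [0.5181, 0.072, 0.1759]
tool_rot: [3.14, -0.081, -0.002]
ft_force: [-0.7, 0.3, -1.0]
grip_width: 0.005
grip_force: 0.0
pos [0.5172 0.0717 0.1743] shift [0.     0.0036 0.1463] turn [ 0.06  0.22 -0.46] f [ 0.2 -0.4 -0.5] t 7.8167
```

View pics/s5.png

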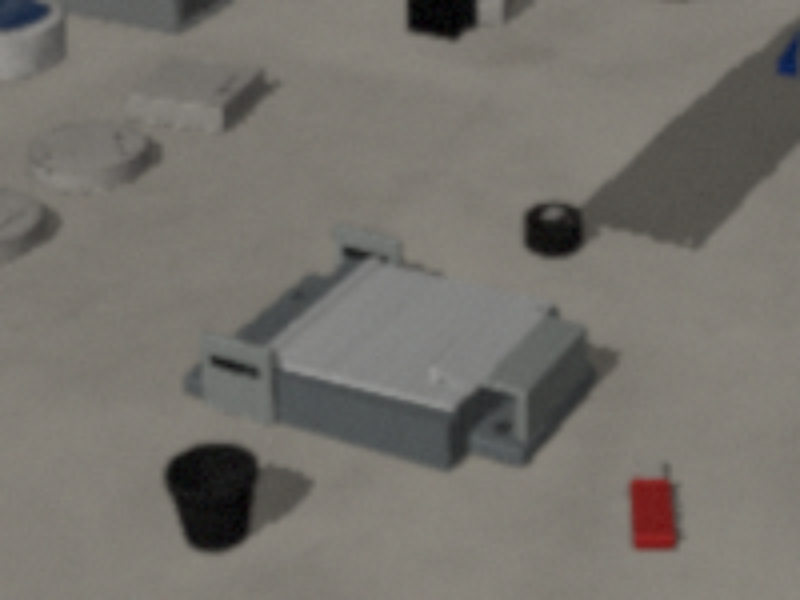

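The picture shows the cover lying flat by itself. Its front edge at about (455,405) is level with the case's lip end and the tongue is under the lip. The loupe, specimen and USB stick are undisturbed and the tool is clear.

```bash
python3 -c "
from bench import ctrl
print(ctrl.close_job())"
```

```text
the job is handed in; nothing more can be done
None
```

The job is handed in: in the last picture the cover lies flat and home, tongue under the steel lip and staying shut by itself; the loupe, specimen and USB stick look unmoved, but the block is hidden under the cover and no verdict came back.

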